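# Clear and open the photometer's sample hatch

## Robot

A 6-joint arm with a two-finger parallel gripper is mounted at the origin on a cart in front of the work surface, level with it; the furniture and walls round the work are solid. World frame = base frame: x ahead of the robot, y to its left, z up, the work surface at z = 0. Lengths are in mm, angles in degrees, forces in N, time in s.
With the tool pointing down it reaches from about 300 to 850 mm from the base axis. Payload 4.2 kg.
Tool frame: the origin (TCP) lies between the finger pads; the fingertips stand 11 mm ahead of it and the grasp point (between the pads) lies 8 mm behind it (env.tips_ahead is the distance from the TCP to the fingertips, in mm); z points along the fingers, y is the line along which they close (so a half turn about z gives the same grasp; the last joint's range is limited). The gripper opens to 91 mm and grips with 3 to 60 N. Pads are 32 mm wide; open, the fingers measure 118 mm over their backs; the gripper's body (76 mm by 178 mm) begins 60 mm behind the grasp point.
Start: joints at [75.86, 18.312, 89.639, -0, 72.044, -1.146], TCP at [129.296, 560.29, 224.976] pointing down, gripper open.
Joint ranges: [-177.97, 177.97], [-48.28, 115.42], [12.27, 149.76], [-77.06, 257.06], [2.81, 150.46], [-146.56, 146.56]. Speed limits (degrees/s): [147.25, 147.25, 180, 180, 180, 180].

## Interface

Orientations are given as [roll, pitch, yaw] about the fixed x, y, z axes, in that order (R = Rz(yaw) Ry(pitch) Rx(roll)).
In Python, from workcell import env, cams gives the robot as it stands.
- The arm moves only by the tool step_arm, never from a script. Its arguments are lists of equal length, an entry for each row: "linear": the shift along the tool's x, y, z in units of 30 cm (1.0 is 30 cm), a list of three; "turn": the turn about the tool's z in units of 360 degrees (1.0 is 360 degrees). In form: {"linear": [[tx, ty, tz], ...], "turn": [turn, ...]}. A call has 1 to 20 rows; each row is the pose to reach, as a shift and turn from the pose commanded when the call began, along the tool's axes at that moment, turning the shorter way round; what a row does not reach only later rows make up. A row lasts 1/8 s, in which the tool goes at most 62.5 mm and 10.7 degrees, less where a joint would pass 70% of its speed; a pose out of reach is approached as far as the arm can. A call with a number of a shift or a turn outside -1 to 1 is refused whole. A call with a gripper value outside its range is refused whole. "fingers" is the closure, from -1 (fully open) to 1 (shut), so that 0 is half open, set as the call begins (left out, the last holds). The fingers move at their own pace and stop on an object; "force" is the grip in N (left out, the last holds). Time passes only in rows, so rows that repeat a pose let the fingers close. It gives the time, the measured TCP pose, the force, the opening and the grip force at its end, in the units of the state.
- env.state(): the state, without advancing time (a new reading comes with each control period).
- cams.grab_frame(name): name is "scene" or "side" or "wrist"; returns a dict with "color" (420x560x3 uint8, blue, green, red), "fx", "fy", "cx", "cy" (pixels), "extrinsics" (4x4, takes a point from camera to world coordinates); the wrist camera has in their place "tool_from_camera" (4x4, takes a point from camera to tool coordinates, whose origin is the TCP and whose axes are the flange's). Camera axes: x right, y down, z forward; pixel columns grow to the right and rows downward; lengths in mm; the calibration is good to about 2 mm. A picture is of the moment at which its call begins: read the wrist's pose just before it. There is no depth.
- env.job_done(): hands the job in; it is judged then, once.
The state is a dict: "time_s": time; "qpos": joint angles; "qvel": joint speeds; "effort": joint torques, N m; "ee_pos": TCP position; "ee_rot": TCP orientation; "force": force on the tool from outside, world axes, zero at the start; "torque": the same for the moment, N m; "gripper_width": finger opening in mm; "gripper_force": force on a finger pad.
Only numpy, scipy, OpenCV 4.12 (cv2) and the standard library are available. Lean on these libraries where they do the work, as an engineer would, in place of code of your own. Each camera call takes 0.05 s, during which the arm holds its last target. There are 200 camera calls.

## Task

Get the bench photometer ready for the next sample. With the fingertips only, slide the timer that was left on the sample hatch sideways onto the free deck to its left (seen from the front), so that it lies flat there and wholly off the hatch; then press the front edge of the hatch down once until its push-push latch lets go, back off so that the hatch can swing up, and make sure that it stays open. Do not grip or pick up the timer, do not push the hatch shut again, and leave the three vials standing where they are.

Things in the scene. Friction and masses are not known exactly. Their poses are not given: they have to be found in the camera images.
- photometer: White bench photometer, 203 mm deep, 300 wide, fixed, turned up to 20 degrees. Origin: centre of its underside, on the bench; x to its back, y to its left, z up. Flat deck 85 mm high, x -40 to 98, y -150 to 150 mm; the dark hatch fills x -31 to 44, y -125 to -45 of it. Left of the hatch the deck is free but for a vial in the back left corner; in front, a panel with display and keys slopes down.
- hatch_press_spot (a point): Where one presses down: centre of three small ribs on top of the hatch, 11 mm from its front edge, 64 mm from the hinge, mid width. The hatch is a dark panel 75 mm (x) by 80 (y), 5 thick, hinged along its back edge, its top 1 mm above the deck when latched. The point moves with the hatch.
- hatch (a joint): Hatch angle (rad): 0 shut and latched; it can be pressed in to -0.09 (6 mm at the press spot, firm stop). Past about -0.075 (5 mm) the latch lets go and, as the finger withdraws, a damped spring swings the hatch up within 2 s to its stop at 1.3, where it stays. Pressing takes 4 to 6 N at the press spot. Pushing the open hatch fully down latches it again.
- latch_pin (a joint): Sideways slide of the latch's pin, hidden inside the photometer (m, + to its left): 0 held in the catch (latched), +0.002 to +0.006 while the latch lets go, about -0.007 once the hatch has swung up. For information only; it cannot be reached.
- timer_center (a point): Centre (half-way up) of the loose white bench timer, 64 mm (its x) by 72 mm (its y), 20 mm high, about 70 g, which lies flat on the hatch at the start, turned by up to about 25 degrees; z up. It has a display and three round buttons on top.
- timer: The same timer; origin at the centre of its underside.
- deck_vial_center (a point): Centre of a loose small vial with an orange cap, 25 mm in diameter, 63 mm high, standing on the back left corner of the photometer's deck. To be left alone.
- vial_a_center (a point): Centre of a loose small vial with a blue cap, 27 mm in diameter, 55 mm high, standing on the bench left of the photometer. To be left alone.
- vial_b_center (a point): Centre of a loose small vial with a white cap, 25 mm in diameter, 61 mm high, standing on the bench left of the photometer. To be left alone.
Things that resemble listed ones, but are neither listed nor needed, are in the scene too. Of the things like the timer, leave any that is turquoise; of the rest the smaller one is meant.

How it is judged (in metres and radians):
On the way, in this order (a step that is already met when the one before it is completed fails the run):
1. the timer lies on the deck, wholly off the hatch, with the hatch still shut (y of timer_center in the frame of photometer above -0.015 m and contact force between timer and hatch below 0.02 N and z of timer_center in the frame of photometer between 0.09 and 0.101 m and value of joint hatch below 0.03 rad), for 0.2 s.
2. the hatch is pressed in past flush with the timer clear of it (y of timer_center in the frame of photometer above -0.015 m and contact force between timer and hatch below 0.02 N and z of timer_center in the frame of photometer between 0.09 and 0.101 m and value of joint hatch below -0.05 rad).
3. the hatch has popped up and stays open by itself (value of joint hatch above 1.1 rad and contact force between each of the arm, the fingers and hatch below 0.05 N), for 0.6 s.
At the end, for the whole second after the job is handed in: The hatch stands open by itself (more than 1.1 rad, at rest, untouched); the timer lies flat and at rest on the deck left of the hatch, not touching it; the vials stand where they stood (within 15 mm) (all of step 3 and velocity of joint hatch below 0.05 rad/s and linear speed of timer below 0.02 m/s and angle between timer_center's own z axis and vertical below 0.1 rad and y of timer_center in the frame of photometer above -0.015 m and contact force between timer and hatch below 0.02 N and z of timer_center in the frame of photometer between 0.09 and 0.101 m).
It fails at once if the timer is gripped or pressed hard (over 25 N) (contact force between the fingers and timer above 25 N).
It fails at once if the timer is lifted more than 8 mm off the deck (z of timer_center in the frame of photometer above 0.104 m).
It fails at once if the timer falls off the deck (z of timer_center in the frame of photometer below 0.08 m).
It fails at once if the hatch is pushed shut again after it has opened (value of joint latch_pin below -0.0035 m and value of joint hatch below 0.06 rad).
It fails at once if a vial is displaced or knocked over (distance of any of deck_vial_center, vial_a_center, vial_b_center from where it was at the start of the episode above 0.015 m or angle between any of deck_vial_center, vial_a_center, vial_b_center's own z axis and vertical above 0.3 rad).
It also fails if it takes over 40 s, if anything falls off the work surface, if the arm or the gripper's body presses on something with over 40 N, if the wrist force passes 120 N, or if a joint passes its speed limit or range.

## Working session

There is one attempt and no reset: what is moved stays moved. The work goes in short steps, Python scripts to look and compute and a tool call to move; the robot and the scene stay as the last step left them, time stands still between calls to the robot, and variables do not carry over. Pictures are saved under pics/ and viewed, at most 10 in all, crops included, and the job is handed in when it is done.

Besides the shell and the picture viewer there is one more tool, called after "Call:" in YAML: its name, and indented under it one key for each argument. step_arm: Moves the arm, as the interface text tells. Its arguments: {"type":"object","properties":{"linear":{"type":"array"},"turn":{"type":"array"},"fingers":{"type":"number"},"force":{"type":"number"}},"required":["linear","turn"]}

```bash
mkdir -p pics; python3 - <<'E'
from workcell import env,cams
import cv2,numpy as np
for n in ["scene","side"]:
    f=cams.grab_frame(n); cv2.imwrite(f"pics/{n}0.png",f["color"])
    print(n,f["fx"],f["cx"],f["cy"],np.round(f["extrinsics"],3).tolist())
s=env.state();print(s["time_s"],s["ee_pos"],s["ee_rot"],s["gripper_width"])
E
```

```text
scene 525.6327208967658 283.1613814649809 211.80091717841293 [[0.62, -0.659, 0.426, 8.301], [-0.784, -0.515, 0.346, -142.471], [-0.008, -0.549, -0.836, 926.514], [0.0, 0.0, 0.0, 1.0]]
side 487.6961869461744 282.7849790944364 208.73950544970666 [[-0.969, -0.149, 0.199, 266.351], [-0.248, 0.536, -0.807, 962.59], [0.014, -0.831, -0.556, 609.725], [0.0, 0.0, 0.0, 1.0]]
0.1 [129.18937716 559.87087951 224.22852423] [-1.79912473e+02 -2.86270367e-03  1.67003791e+02] 90.57681738367319
```

View pics/scene0.png

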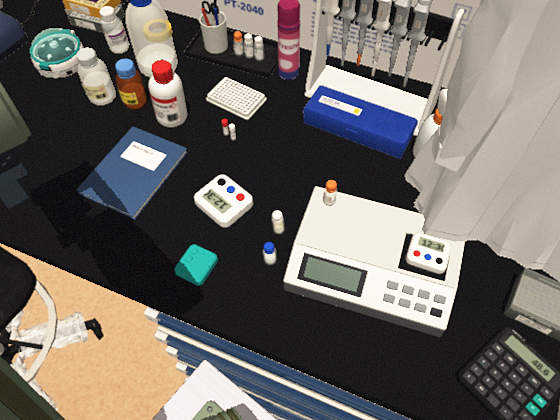

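View pics/side0.png

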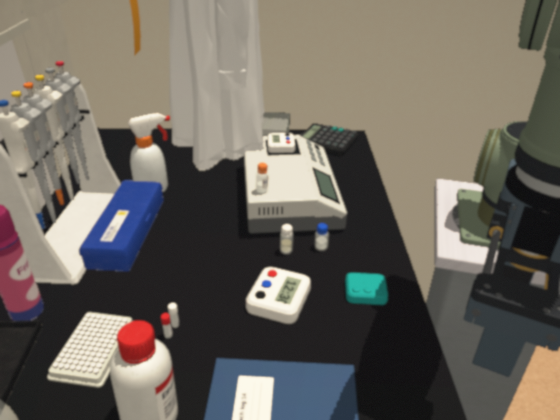

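Scene: timer candidates are the one on the hatch (430,250), a larger white one on the bench (223,200), and a turquoise one (197,264). I choose the hatch one because it is white, smaller and on the hatch. The orange-capped vial is at (330,192), blue at (269,252), white at (278,221). A curtain hangs at the photometer's back right.

```bash
python3 - <<'E'
import cv2
i=cv2.imread("pics/scene0.png")[170:340,270:480]
cv2.imwrite("pics/crop0.png",cv2.resize(i,None,fx=3.5,fy=3.5,interpolation=cv2.INTER_CUBIC))
E
```

```text
(no output)
```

View pics/crop0.png

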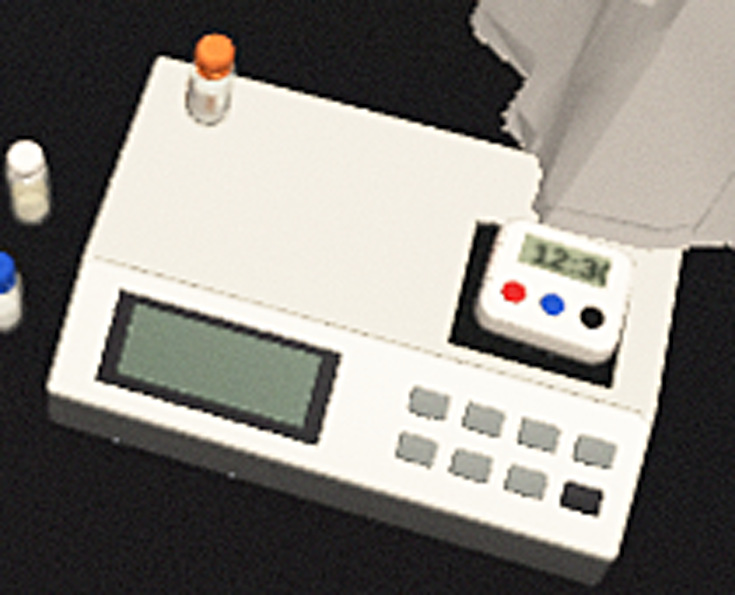

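The crop confirms the choice: the small white timer (crop centre 555,290) lies on the dark hatch. Visible hatch corners in the crop are (475,222), (450,345) and (613,385), and the deck corners are (93,258), (655,412) and (158,56).

```bash
cat > h.py <<'E'
import numpy as np
from workcell import env,cams
from scipy.optimize import least_squares
def ray(f,px,z,E=None):
    E=np.array(f["extrinsics"]) if E is None else E
    d=E[:3,:3]@[(px[0]-f["cx"])/f["fx"],(px[1]-f["cy"])/f["fy"],1]
    o=E[:3,3]; return o+d*(z-o[2])/d[2]
def fit(loc,w):
    r=least_squares(lambda p:(rot(p[2])@np.array(loc).T+np.c_[p[:2]]-np.array(w).T).ravel(),[500,0,0.])
    return r.x,np.abs(r.fun).max()
def rot(a): return np.array([[np.cos(a),-np.sin(a)],[np.sin(a),np.cos(a)]])
E
python3 - <<'E'
from h import *
f=cams.grab_frame("scene"); g=cams.grab_frame("side")
c=lambda u,v:((u+.5)/3.5-.5+270,(v+.5)/3.5-.5+170)
P=[((93,258),(-40,150),85),((655,412),(-40,-150),85),((158,56),(98,150),85),((475,222),(44,-45),86),((450,345),(-31,-45),86),((613,385),(-31,-125),86)]
W=[ray(f,c(*p[0]),p[2])[:2] for p in P]
p,e=fit([q[1] for q in P],W);print("photometer",p[:2],np.degrees(p[2]),e)
loc=lambda w:rot(p[2]).T@(np.array(w)[:2]-p[:2])
T=[ray(f,c(*q),103)for q in[(500,222),(634,255),(612,362),(476,325)]]
for t in T:print("timer",t,loc(t))
m=np.mean(T,0);print(m,loc(m))
for n,q,z in[("orange base",(208,118),85),("white",(30,218),2),("blue",(5,328),2)]:
    w=ray(f,c(*q),z);print(n,w,loc(w))
for q in[(200,167),(263,148)]:
  for z in(85,150,200,250):
    w=ray(g,q,z);X=np.linalg.inv(f["extrinsics"])@[*w,1];print("curtain",q,w.round(),loc(w).round(),(X[:2]/X[2]*f["fx"]+[f["cx"],f["cy"]]).round())
for l in[(6,-85),(-20,-85)]:print(rot(p[2])@l+p[:2])
E
```

```text
photometer [484.45753593  20.98549267] 20.51107247550182 4.115325241696183
timer [536.7191757  -16.29431165 103.        ] [ 35.88607613 -53.22830395]
timer [561.95567895 -80.57331151 103.        ] [  37.00008336 -122.27488176]
timer [ 500.72780741 -101.5413843   103.        ] [ -27.69318549 -120.46013777]
timer [477.00558784 -37.83716189 103.        ] [-27.59030316 -52.48248652]
[519.10206247 -59.06154234 103.        ] [  4.40066771 -87.1114525 ]
orange base [507.08776536 147.60555761  85.        ] [ 65.56177499 110.66355222]
white [434.35592432 217.06363649   2.        ] [ 21.7781101  201.20269355]
blue [369.02882104 182.915905     2.        ] [-51.37251698 192.10963317]
curtain (200, 167) [672.  89.  85.] [199.  -2.] [400. 165.]
curtain (200, 167) [622. 197. 150.] [190. 117.] [345. 134.]
curtain (200, 167) [583. 280. 200.] [183. 209.] [299. 108.]
curtain (200, 167) [544. 364. 250.] [176. 300.] [251.  80.]
curtain (263, 148) [564. -38.  85.] [ 54. -83.] [429. 234.]
curtain (263, 148) [527.  86. 150.] [63. 46.] [366. 193.]
curtain (263, 148) [499. 181. 200.] [ 70. 145.] [315. 160.]
curtain (263, 148) [470. 276. 250.] [ 76. 244.] [262. 125.]
[519.86017585 -56.52355898]
[495.50845901 -65.63365706]
```

Call:
step_arm:
  linear:
    - [-0.8,-0.9,0]
    - [-0.8,-0.9,0]
    - [-0.8,-0.9,0]
    - [-0.8,-0.9,0]
    - [-0.8,-0.9,0]
    - [-0.8,-0.9,0]
    - [-0.8,-0.9,0]
  turn: [-0.093,-0.093,-0.093,-0.093,-0.093,-0.093,-0.093]
  fingers: 1

```text
time_s: 1.08
ee_pos: [303.5, 240.5, 225.0]
ee_rot: [-180.0, 0.0, -159.9]
force: [0.2, 0.7, 0.0]
gripper_width: 24.1
gripper_force: 0.0
```

```bash
cat >> h.py <<'E'
PH=np.array([484.46,20.99]);TH=np.radians(20.51)
from scipy.spatial.transform import Rotation as R
def togo(lx,ly,z,yaw=200.51):
    "shift in units for step_arm to reach a place in the photometer frame"
    s=env.state();Rt=R.from_euler("xyz",s["ee_rot"],degrees=True).as_matrix()
    t=np.r_[rot(TH)@[lx,ly]+PH,z]
    print("t",s["time_s"],"pos",np.round(s["ee_pos"],1),"loc",np.round(rot(TH).T@(s["ee_pos"][:2]-PH),1),"rot",np.round(s["ee_rot"],2),"F",np.round(s["force"],1),"w",round(s["gripper_width"],1))
    dy=(yaw-s["ee_rot"][2]+180)%360-180
    print("linear",np.round(Rt.T@(t-s["ee_pos"])/300,4),"turn",round(-dy/360,4))
E
python3 -c "
from h import *
togo(-40,-110,225);print(env.state()['qpos'],np.round(cams.grab_frame('wrist')['tool_from_camera'],2))"
```

```text
t 1.075 pos [303.5 240.5 225. ] loc [-92.6 269.1] rot [-1.7997e+02  1.0000e-02 -1.5988e+02] F [0.2 0.7 0. ] w 24.1
linear [-1.8400e-01 -1.2623e+00  7.0000e-04] turn -0.0011
[ 3.67262768e+01  1.08014229e+00  1.11334891e+02 -3.20660517e-02
  6.75802391e+01 -7.33801164e+01] [[  -0.     -0.97   -0.26   72.18]
 [   1.     -0.     -0.     -0.62]
 [  -0.     -0.26    0.97 -160.83]
 [   0.      0.      0.      1.  ]]
```

Call:
step_arm:
  linear:
    - [-0.18,-1,0]
    - [-0.18,-1,0]
    - [-0.18,-1,0]
    - [-0.18,-1,0]
    - [-0.18,-1,0]
    - [-0.18,-1,0]
  turn: [0,0,0,0,0,0]

```text
time_s: 1.88
ee_pos: [460.0, -19.9, 224.5]
ee_rot: [180.0, 0.0, -159.7]
force: [-1.4, 0.9, -0.2]
gripper_width: 0.4
gripper_force: 0.0
```

```bash
python3 -c "
from h import *
import cv2
togo(-4,-153,225)
f=cams.grab_frame('wrist');cv2.imwrite('pics/w1.png',f['color']);print(f['fx'],f['cx'],f['cy'])"
```

```text
t 1.875 pos [460.  -19.9 224.5] loc [-37.3 -29.7] rot [ 1.7999e+02  1.0000e-02 -1.5967e+02] F [-1.4  0.9 -0.2] w 0.4
linear [-0.1122 -0.4107 -0.0018] turn -0.0005
298.27842088758587 282.12548107197307 209.12284591622756
```

View pics/w1.png

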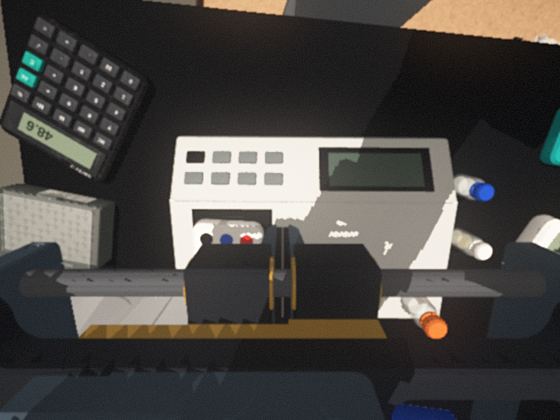

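Wrist view: photometer deck front edge runs (172,201)–(455,204), hatch front-left corner is at (272,209), and the timer spans u 194–264 with front at v≈220. A grey box stands right of the photometer at (55,225).

```bash
python3 - <<'E'
from h import *
f=cams.grab_frame('wrist');s=env.state()
E=np.eye(4);E[:3,:3]=R.from_euler("xyz",s["ee_rot"],degrees=True).as_matrix();E[:3,3]=s["ee_pos"];E=E@f["tool_from_camera"]
loc=lambda w:(rot(TH).T@(w[:2]-PH)).round(1)
for n,q,z in[("FR",(172,201),85),("FL",(455,204),85),("hFL",(272,209),86),("hFR",(192,210),86),("timer r",(194,232),100),("timer l",(264,232),100),("timer front",(228,220),103),("box",(115,195),50),("box",(115,262),50),("orange",(433,328),148),("blue",(484,191),55),("white",(482,250),61)]:
    w=ray(f,q,z,E);print(n,w.round(),loc(w))
E
```

```text
FR [ 497. -125.   85.] [ -39.4 -141.1]
FL [397. 151.  85.] [-36.  152.2]
hFL [469. -25.  86.] [-31.  -37.7]
hFR [ 499. -103.   86.] [ -30.  -120.8]
timer r [515. -92. 100.] [ -10.7 -116.3]
timer l [490. -25. 100.] [-10.7 -45.6]
timer front [490. -63. 103.] [-24.3 -80.8]
box [ 525. -198.   50.] [ -38.2 -219. ]
box [ 608. -179.   50.] [  45.3 -231. ]
orange [507. 149. 148.] [ 66.1 111.7]
blue [373. 194.  55.] [-43.7 200.7]
white [436. 223.  61.] [ 25.3 206.5]
```

Call:
step_arm:
  linear:
    - [-0.11,-0.41,0]
    - [-0.11,-0.41,0]
    - [-0.11,-0.41,0]
    - [-0.11,-0.41,0.1]
    - [-0.11,-0.41,0.2]
    - [-0.11,-0.41,0.3]
    - [-0.11,-0.41,0.36]
    - [-0.11,-0.41,0.405]
    - [-0.11,-0.41,0.405]
  turn: [0,0,0,0,0,0,0,0,0]

```text
time_s: 3.1
ee_pos: [531.2, -120.8, 102.9]
ee_rot: [179.9, -0.1, -159.4]
force: [0.3, 0.3, 0.4]
gripper_width: 0.4
gripper_force: 0.0
```

```bash
python3 -c "
from h import *
import cv2
togo(-4,-110,103)
f=cams.grab_frame('wrist');g=cams.grab_frame('scene')['color'][150:350,260:520]
cv2.imwrite('pics/w2.png',np.hstack([cv2.resize(f['color'],(400,300)),cv2.resize(g,(390,300))]))"
```

```text
t 3.1 pos [ 531.2 -120.8  102.9] loc [  -5.9 -149.2] rot [ 1.7992e+02 -8.0000e-02 -1.5941e+02] F [0.3 0.3 0.4] w 0.4
linear [-6.600e-03  1.307e-01 -1.000e-04] turn 0.0002
```

View pics/w2.png

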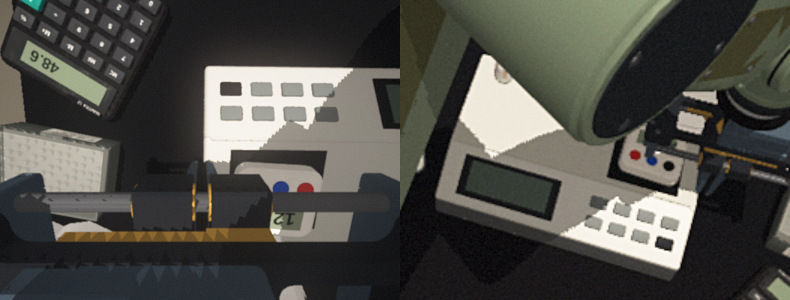

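The fingers stand just right of the timer, and the timer on the hatch is clear in front of them. Pushing left.

Call:
step_arm:
  linear:
    - [0,0.03,0]
    - [0,0.06,0]
    - [0,0.09,0]
    - [0,0.12,0]
    - [0,0.15,0]
    - [0,0.18,0]
    - [0,0.2,0]
  turn: [0,0,0,0,0,0,0]

```text
time_s: 4.08
ee_pos: [510.9, -65.9, 103.6]
ee_rot: [-180.0, 0.0, -159.5]
force: [0.7, -1.9, 1.2]
gripper_width: 0.6
gripper_force: 0.9
```

```bash
python3 -c "
from h import *
import cv2
togo(-4,-31,103)
f=cams.grab_frame('wrist')
cv2.imwrite('pics/w3.png',f['color'])"
```

```text
t 4.075 pos [510.9 -65.9 103.6] loc [ -5.7 -90.6] rot [-1.7999e+02  2.0000e-02 -1.5950e+02] F [ 0.7 -1.9  1.2] w 0.6
linear [-0.0055  0.1988  0.0018] turn -0.0
```

View pics/w3.png

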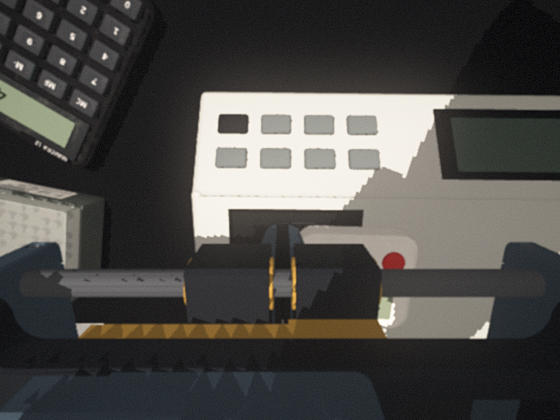

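The timer is square to the fingers and sliding left: its right edge is at u≈302 and the hatch's left edge at u≈363, so about 37 mm more clears it. I go on 60 mm, then back off and up.

Call:
step_arm:
  linear:
    - [0,0.03,0]
    - [0,0.06,0]
    - [0,0.09,0]
    - [0,0.12,0]
    - [0,0.15,0]
    - [0,0.17,0]
    - [0,0.19,0]
    - [0,0.2,0]
    - [0,0.2,0]
    - [0,0.17,0]
    - [0,0.14,0]
    - [0,0.13,-0.1]
    - [0,0.1,-0.2]
  turn: [0,0,0,0,0,0,0,0,0,0,0,0,0]

```text
time_s: 5.75
ee_pos: [500.5, -39.0, 163.9]
ee_rot: [180.0, -0.1, -159.5]
force: [0.0, -0.8, 0.0]
gripper_width: 0.5
gripper_force: 0.0
```

```bash
python3 -c "
from h import *
import cv2
togo(-20,-82,110)
f=cams.grab_frame('wrist')
cv2.imwrite('pics/w4.png',f['color'])"
```

```text
t 5.75 pos [500.5 -39.  163.9] loc [ -6.  -61.8] rot [ 1.7997e+02 -5.0000e-02 -1.5954e+02] F [ 0.  -0.8  0. ] w 0.5
linear [ 0.0463 -0.0674  0.1796] turn -0.0001
```

View pics/w4.png

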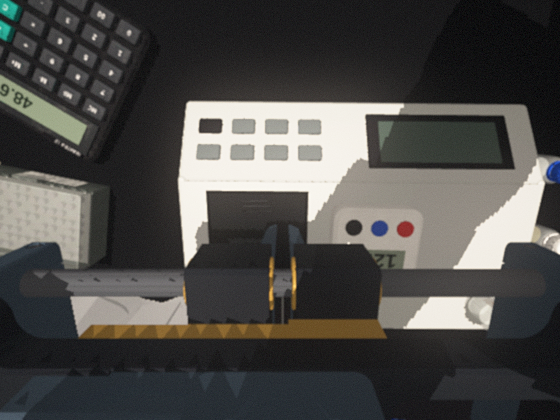

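The timer lies flat, off the hatch (its right edge at u≈334, the hatch's left edge at u≈308). The hatch front corners are (208,192) and (307,192), with the ribs near (257,203).

```bash
python3 - <<'E'
from h import *
f=cams.grab_frame('wrist');s=env.state()
E=np.eye(4);E[:3,:3]=R.from_euler("xyz",s["ee_rot"],degrees=True).as_matrix();E[:3,3]=s["ee_pos"];E=E@f["tool_from_camera"]
loc=lambda w:(rot(TH).T@(w[:2]-PH)).round(1)
for q,z in[((208,192),86),((307,192),86),((257,203),86),((334,235),100),((421,235),100),((378,210),104)]:
    print(q,loc(ray(f,q,z,E)))
togo(-17,-81,105)
E
```

```text
(208, 192) [ -25.8 -125.5]
(307, 192) [-25.7 -43.8]
(257, 203) [-16.4 -85.3]
(334, 235) [  6.8 -22.5]
(421, 235) [ 6.9 47.6]
(378, 210) [-15.2   9.9]
t 5.85 pos [503.2 -39.7 166.5] loc [ -3.7 -63.5] rot [-179.8     0.38 -159.6 ] F [ 0.2  0.2 -0.7] w 0.3
linear [ 0.0455 -0.0579  0.2048] turn -0.0003
```

Call:
step_arm:
  linear:
    - [0.007,-0.074,0]
    - [0.007,-0.074,0.1]
    - [0.007,-0.074,0.16]
    - [0.007,-0.074,0.19]
    - [0.007,-0.074,0.208]
    - [0.007,-0.074,0.208]
    - [0.007,-0.074,0.208]
  turn: [0,0,0,0,0,0,0]

```text
time_s: 6.72
ee_pos: [506.7, -59.8, 101.6]
ee_rot: [-180.0, 0.1, -159.5]
force: [0.2, 0.3, -0.1]
gripper_width: 0.4
gripper_force: 0.0
```

Call:
step_arm:
  linear:
    - [0,0,0.005]
    - [0,0,0.01]
    - [0,0,0.015]
    - [0,0,0.018]
    - [0,0,0.02]
    - [0,0,0.02]
  turn: [0,0,0,0,0,0]

```text
time_s: 7.48
ee_pos: [506.3, -59.8, 95.7]
ee_rot: [-180.0, 0.0, -159.5]
force: [-1.4, 0.0, 6.1]
gripper_width: 0.5
gripper_force: 3.0
```

```bash
python3 -c "
from h import *
togo(-8,-84,94)"
```

```text
t 7.475 pos [506.3 -59.8  95.7] loc [ -7.8 -83.3] rot [-1.7999e+02  3.0000e-02 -1.5951e+02] F [-1.4  0.   6.1] w 0.5
linear [ 0.0006 -0.0022  0.0058] turn -0.0001
```

Call:
step_arm:
  linear:
    - [0,0,0.003]
    - [0,0,0.006]
    - [0,0,0.006]
  turn: [0,0,0]

```text
time_s: 7.85
ee_pos: [506.4, -59.8, 94.1]
ee_rot: [-180.0, 0.0, -159.5]
force: [-2.1, -0.1, 6.7]
gripper_width: 0.3
gripper_force: 3.4
```

Call:
step_arm:
  linear:
    - [0,0,0.003]
    - [0,0,0.003]
  turn: [0,0]

```text
time_s: 8.1
ee_pos: [506.4, -59.8, 93.6]
ee_rot: [-180.0, 0.0, -159.5]
force: [-3.9, 0.6, 9.2]
gripper_width: 0.6
gripper_force: 4.7
```

Call:
step_arm:
  linear:
    - [0,0,0.003]
    - [0,0,0.003]
  turn: [0,0]

```text
time_s: 8.35
ee_pos: [506.5, -59.8, 93.4]
ee_rot: [-180.0, 0.1, -159.5]
force: [-3.9, 0.3, 14.4]
gripper_width: 0.1
gripper_force: 7.4
```

The force is rising and motion has stopped, so this is the firm stop. Withdrawing up and forward.

Call:
step_arm:
  linear:
    - [0,0,-0.05]
    - [0.02,0,-0.15]
    - [0.12,0,-0.3]
    - [0.28,0,-0.45]
    - [0.4,0,-0.5]
    - [0.4,0,-0.5]
    - [0.4,0,-0.5]
    - [0.4,0,-0.5]
    - [0.4,0,-0.5]
    - [0.4,0,-0.5]
    - [0.4,0,-0.5]
    - [0.4,0,-0.5]
    - [0.4,0,-0.5]
    - [0.4,0,-0.5]
    - [0.4,0,-0.5]
    - [0.4,0,-0.5]
    - [0.4,0,-0.5]
    - [0.4,0,-0.5]
    - [0.4,0,-0.5]
    - [0.4,0,-0.5]
  turn: [0,0,0,0,0,0,0,0,0,0,0,0,0,0,0,0,0,0,0,0]

```text
time_s: 10.85
ee_pos: [393.9, -101.8, 241.4]
ee_rot: [180.0, 0.0, -159.5]
force: [0.4, 0.8, 0.4]
gripper_width: 0.5
gripper_force: 0.0
```

```bash
python3 -c "
from h import *
import cv2
togo(-8,-84,94)
a=cams.grab_frame('side')['color'][100:260,200:400]
b=cams.grab_frame('wrist')['color']
cv2.imwrite('pics/e.png',np.hstack([cv2.resize(a,(400,320)),cv2.resize(b,(400,320))]))"
```

```text
t 10.85 pos [ 393.9 -101.8  241.4] loc [-127.9  -83.2] rot [ 180.      0.   -159.52] F [0.4 0.8 0.4] w 0.5
linear [-0.3996 -0.0024  0.4914] turn -0.0001
```

View pics/e.png

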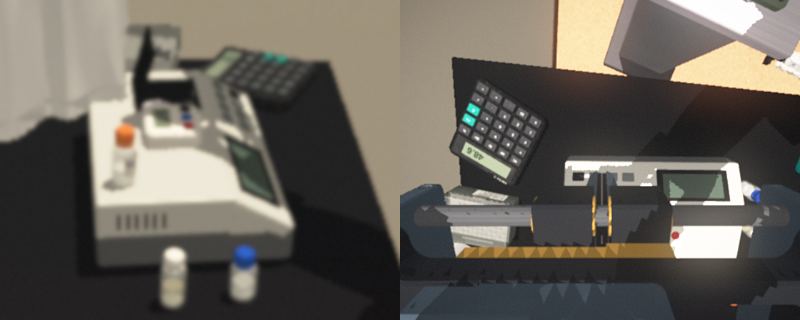

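The side view shows the hatch standing up (dark panel at 150,70 in the left half), the timer flat on the deck beside it (172,120), and all three vials upright. I let it settle for 1 s, then hand in.

Call:
step_arm:
  linear:
    - [0,0,0]
    - [0,0,0]
    - [0,0,0]
    - [0,0,0]
    - [0,0,0]
    - [0,0,0]
    - [0,0,0]
    - [0,0,0]
  turn: [0,0,0,0,0,0,0,0]

```text
time_s: 11.95
ee_pos: [393.9, -101.8, 241.4]
ee_rot: [180.0, 0.0, -159.5]
force: [-1.0, -0.6, 0.1]
gripper_width: 0.1
gripper_force: 0.0
```

```bash
python3 -c "
from workcell import env
print(env.job_done())"
```

```text
the job is handed in; nothing more can be done
None
```

I slid the timer onto the deck left of the hatch, pressed the hatch once and it popped open; the last picture showed it standing open, the timer flat and the three vials upright, and I handed the job in at about 12 s (no verdict came back).

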